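# Jewellery box: unhook, open and hold up the tray

## Task

Swing the brass hook latch on the front of the jewellery box aside, raise the lid by its knob until it stands open past upright, then take the tray inside by its handle and lift it out with its bangle and compact in it, without tipping it. Finish while still holding it in the gripper, level and still, its underside at least 5 cm above the rim of the box, so that what lies beneath can be reached; do not put it down or let go. Leave the two vases and the dish standing where they are.

Things in the scene. Friction and masses are not known exactly. Their poses are not given: they have to be found in the camera images.
- box: Dark wooden jewellery box, fixed: 160 mm deep (x) x 250 mm wide (y), open body 75 mm high, 8 mm walls, 111 mm high with the lid shut. Origin: centre of its underside, on the table; z up. Its front, with the latch, faces its own -x, roughly towards the robot; the lid is hinged along its back (+x) wall. The tray rests on ledges inside, 40 mm above the table.
- latch (a joint): Brass hook latch on the box front, a flat upright lever turning on a pin along the box's x. 0 = upright, hooked over the lid's stud, holding the lid down; grows as its top swings to the box's -y side (right, seen from the robot), stop at 1.4 rad. Clear of the stud from 0.4; swing it to 0.8 or more to be safe. Stays where left; under 1 N at the peg.
- latch_peg (a point): Middle of the latch's finger peg, 64 mm from its pivot: a brass peg 10 mm thick at the top of the lever, standing straight out along the box's -x from 8 to 40 mm off the front face; this point is 22 mm off it and 116 mm above the table when hooked. The lid's stud (10 mm head, 16 mm out of the lid's front) is 8 mm to the +y side and 29 mm lower.
- latch_pivot (a point): Pivot of the latch, 6 mm in front of the box's front face, 52 mm above the table, 8 mm to the -y side of the box's middle.
- lid (a joint): Lid hinge: 0 = shut, grows as the front edge rises; 1.57 = upright, stop at 1.75 rad. Stiff hinge: the lid stays at any angle where it is left; raising it by the knob takes about 6 N at first. It cannot rise while the latch is hooked. The lid is a hollow cover 160 x 250 mm, 35 mm deep.
- lid_knob (a point): Centre of the lid's brass T-shaped knob: a round bar 36 mm long (along the box's y), 12 mm thick, on a 10 mm neck; 22 mm above the top of the shut lid (133 mm above the table), mid-width, 22 mm behind the front edge; 138 mm in front of and 57 mm above the hinge axis when shut. Pinched by its flat ends it turns between the fingers as the lid swings, so the gripper may keep pointing down.
- lid_hinge (a point): Middle of the lid's hinge axis (along the box's y), on the box's back face, 75.5 mm above the table.
- tray_handle (a point): Centre of the handle bar of the pale wooden lift-out tray; axes are the tray's (z up, x and y as the box's). Bar: 84 mm long (x), 10 mm thick (y), 17 mm high, above a slot 12 mm high, 60 mm long. This point is 50 mm above the tray's underside, 8 mm below the bar's top, 90 mm above the table at first. Tray 136 (x) x 226 (y) x 30 mm, 0.25 to 0.4 kg, 4 mm play all round.
- bangle_center (a point): Centre of the brass bangle lying in one half of the tray (ring 62 mm across, 10 mm high). It must still be in the tray at the end.
- compact_mid (a point): Centre of the round steel powder compact lying in the other half of the tray (52 mm across, 15 mm high). It must still be in the tray at the end.
- vase_bulb: Bystander: blue glass bulb-shaped vase, 155 mm high, 68 mm across. Origin: centre of its underside.
- vase_square: Bystander: green glass square vase, 70 x 70 x 150 mm. Origin: centre of its underside.
- dish: Bystander: white ceramic dish, 90 mm across, 30 mm high. Origin: centre of its underside.

How it is judged:
On the way, in this order (a step that is already met when the one before it is completed fails the run):
1. the hook latch is swung clear of the lid's stud (value of joint latch above 0.5 rad), for 0.2 s.
2. the lid stands open past upright (value of joint lid above 1.5 rad and value of joint latch above 0.4 rad), for 0.2 s.
3. the tray is lifted clear of the box, level, with its things in it (height (world z) of tray_handle above 0.165 m and angle between tray_handle's own z axis and vertical below 0.12 rad and contact force between tray and the fingers above 1 N and contact force between tray and box below 0.05 N and contact force between tray and vase_bulb below 0.05 N and contact force between tray and vase_square below 0.05 N and contact force between tray and dish below 0.05 N and x of bangle_center in the frame of tray_handle between -0.068 and 0.068 m and y of bangle_center in the frame of tray_handle between -0.113 and 0.113 m and x of compact_mid in the frame of tray_handle between -0.068 and 0.068 m and y of compact_mid in the frame of tray_handle between -0.113 and 0.113 m and z of bangle_center in the frame of tray_handle between -0.052 and -0.015 m and z of compact_mid in the frame of tray_handle between -0.052 and -0.015 m), for 0.3 s.
At the end, for the whole second after the job is handed in: Gripper holds the tray, underside 40 mm or more above the box rim, tilt under 0.12 rad, under 0.03 m/s and 0.2 rad/s, touching no box, lid, vase or dish; bangle and compact still in it; lid over 1.45 rad, latch over 0.4 rad (all of step 3 and linear speed of tray below 0.03 m/s and angular speed of tray below 0.2 rad/s and value of joint lid above 1.45 rad and value of joint latch above 0.4 rad); the arm keeps its last pose, push and grip.
It fails at once if the tray is tipped by more than 0.35 rad (angle between tray_handle's own z axis and vertical above 0.35 rad).
It fails at once if the bulb-shaped vase is moved by more than 3 cm or tipped (distance of vase_bulb from where it was at the start of the episode above 0.03 m or angle between vase_bulb's own z axis and vertical above 0.3 rad).
It fails at once if the square vase is moved by more than 3 cm or tipped (distance of vase_square from where it was at the start of the episode above 0.03 m or angle between vase_square's own z axis and vertical above 0.3 rad).
It fails at once if the dish is moved by more than 3 cm or tipped (distance of dish from where it was at the start of the episode above 0.03 m or angle between dish's own z axis and vertical above 0.3 rad).
It also fails if it takes over 58 s, if anything falls off the work surface, if the arm or the gripper's body presses on something with over 40 N, if the wrist force passes 120 N, or if a joint passes its speed limit or range.

## Robot

A 6-joint arm with a two-finger parallel gripper is mounted at the origin on the work surface. World frame = base frame: x ahead of the robot, y to its left, z up, the work surface at z = 0. Lengths are in m, angles in rad, forces in N, time in s.
With the tool pointing down it reaches from about 0.3 to 0.875 m from the base axis. Payload 6.4 kg.
Tool frame: the origin (TCP) lies midway between the tips of the shut fingers; the grasp point (between the pads) lies 19 mm behind it; z points along the fingers, y is the line along which they close (so a half turn about z gives the same grasp; the last joint's range is limited). The gripper opens to 85 mm and grips with 20 to 120 N. Pads are 22 mm wide; open, the fingers measure 114 mm over their backs; the gripper's body (76 mm by 85 mm) begins 54 mm behind the grasp point. The pads swing forward as they close: fully open they stand 13 mm farther back than shut.
Start: joints at [-1.425, 0.181, 1.607, -0, 1.354, -0.206], TCP at [0.198, -0.54, 0.231] pointing down, gripper open.
Joint ranges: [-2.99, 2.99], [-0.89, 2.07], [0.3, 2.58], [-1.14, 4.28], [0, 2.63], [-3.12, 3.12]. Speed limits (rad/s): [2.57, 2.57, 3.01, 3.14, 3.14, 3.14].

## Interface

Orientations are given as a 3x3 rotation matrix whose columns are the frame's x, y, z axes.
In Python, from station import r gives the robot as it stands. Calls block until the motion is done:
- r.movep(position, orientation): joint-space move of the TCP to a pose.
- r.servo_line(position, frame=None, velocity=0.15, f_stop=None): straight line of the TCP; frame=None keeps the orientation; velocity is the mean speed in m/s. With f_stop (N) it stops when the force on the tool has changed by that much, and returns True; else False.
- r.goto_joints(angles): joint-space move.
- r.open() and r.clamp(force=None): open the fingers fully, or close them until they stop; force is the grip in N (None keeps the last).
- r.hold(seconds).
- r.ik(position, orientation): joint angles nearest the present ones, or None.
- r.get_image(name): name is "side" or "top" or "wrist"; returns a dict with "pixels" (420x560x3 uint8, red, green, blue), "fx", "fy", "cx", "cy" (pixels), "k1" (the pictures are not rectified: a ray, as slopes to the right and down, at radius r is drawn at 1 + k1 r^2 times it, then the intrinsics apply), "R" (3x3) and "t" (3): a world point X has camera coordinates R X + t. Camera axes: x right, y down, z forward; pixel columns grow to the right and rows downward; lengths in m; the calibration is good to about 2 mm. A picture is of the moment at which its call begins. There is no depth.
A pose or a line that the arm cannot do raises r.Unreachable and nothing moves.
- r.finish_job(): hands the job in; it is judged then, once.
Readings, each from a call of its own:
- r.get_time(): time.
- r.get_joint_positions(): joint angles.
- r.get_qvel(): joint speeds.
- r.get_joint_efforts(): joint torques, N m.
- r.get_tool_pos(): TCP position.
- r.get_tool_rot(): TCP orientation.
- r.get_force(): force on the tool from outside, world axes, zero at the start.
- r.get_wrist_torque(): the same for the moment, N m.
- r.get_width(): finger opening in m.
- r.get_gripper_force(): force on a finger pad.
Only numpy, scipy, OpenCV 4.12 (cv2) and the standard library are available. Lean on these libraries where they do the work, as an engineer would, in place of code of your own. Each camera call takes 0.05 s, during which the arm holds its last target. There are 200 camera calls.

## Working session

There is one attempt and no reset: what is moved stays moved. The work goes in short steps, each a Python script; the robot and the scene stay as the last script left them, time stands still between calls to the robot, and variables do not carry over. Pictures are saved under pics/ and viewed, at most 10 in all, crops included, and the job is handed in when it is done.

```bash
ls; mkdir -p pics
python3 - <<'E'
from station import r
import cv2,numpy as np
for n in("top","side"):
    d=r.get_image(n); cv2.imwrite(f"pics/{n}0.png",d["pixels"][:,:,::-1]); np.save(f"pics/{n}0.npy",d,allow_pickle=True)
    print(n,d["fx"],d["fy"],d["cx"],d["cy"],d["k1"],-d["R"].T@d["t"],d["R"].round(3).tolist())
print(r.get_time(),r.get_tool_rot().round(3).tolist())
E
```

```text
pics
top 491.6688123193314 491.6688123193314 273.91734710739087 215.49359452831223 -0.17438649217516725 [ 0.3041343  -0.0073841   1.59978224] [[0.026, -1.0, -0.009], [-0.991, -0.024, -0.131], [0.131, 0.012, -0.991]]
side 428.99002896023467 428.99002896023467 275.6493530310395 208.64686450233643 -0.07597716526223118 [0.18809499 0.80188964 1.01946549] [[-0.935, -0.355, -0.006], [-0.254, 0.683, -0.685], [0.247, -0.639, -0.728]]
0.1 [[0.939, 0.345, -0.0], [0.345, -0.939, 0.002], [0.0, -0.002, -1.0]]
```

View pics/top0.png

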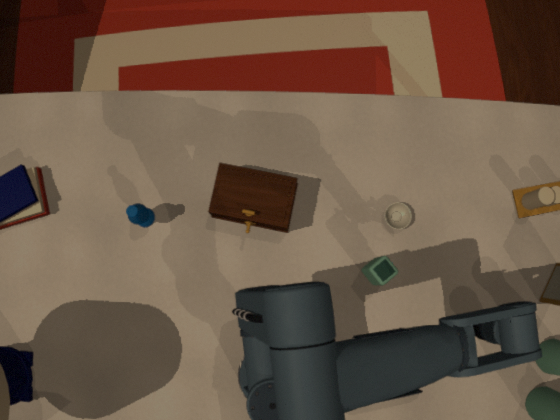

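View pics/side0.png

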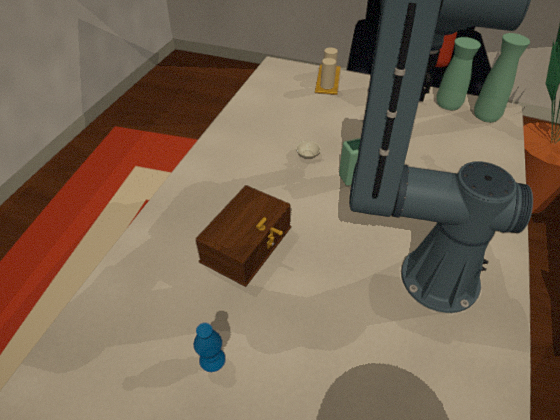

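The top view shows the box at about (253,197), with its knob at (250,212) and the latch peg at (248,228). The bulb vase is at (140,215), the square vase at (380,270) and the dish at (400,215). In the side view the knob and latch are at about (262,223) and (275,233). Next I'll localise the box from its knob and corners.

```bash
cat > h.py <<'E'
import numpy as np,cv2
from station import r
def rays(d,uv):
    K=np.array([[d["fx"],0,d["cx"]],[0,d["fy"],d["cy"]],[0,0,1]])
    n=cv2.undistortPoints(np.float64(uv).reshape(-1,1,2),K,np.array([d["k1"],0,0,0.]))[:,0]
    return -d["R"].T@d["t"], np.c_[n,np.ones(len(n))]@d["R"]
def plane(d,uv,z):
    c,v=rays(d,uv); return c+v*((z-c[2])/v[:,2])[:,None]
def proj(d,X):
    p=np.atleast_2d(X)@d["R"].T+d["t"]; n=p[:,:2]/p[:,2:]; n=n*(1+d["k1"]*(n**2).sum(1,keepdims=True))
    return n*[d["fx"],d["fy"]]+[d["cx"],d["cy"]]
def tri(d1,p1,d2,p2):
    A=np.zeros((3,3));b=np.zeros(3)
    for d,p in((d1,p1),(d2,p2)):
        c,v=rays(d,[p]);v=v[0]/np.linalg.norm(v[0]);M=np.eye(3)-np.outer(v,v);A+=M;b+=M@c
    return np.linalg.solve(A,b)
def frame(yaw):  # tool down, tool y (closing line) along heading yaw from world x
    y=np.array([np.cos(yaw),np.sin(yaw),0]);z=np.array([0,0,-1.]);return np.c_[np.cross(y,z),y,z]
E
python3 - <<'E'
from h import *
D={n:np.load(f"pics/{n}0.npy",allow_pickle=True).item() for n in("top","side")}
for n,roi in(("top",(195,150,115,100)),("side",(190,175,110,115))):
    d=D[n];p=d["pixels"];x,y,w,h=roi;c=p[y:y+h,x:x+w];s=cv2.cvtColor(c,cv2.COLOR_RGB2HSV)
    brass=((s[...,0]>12)&(s[...,0]<32)&(s[...,1]>120)&(s[...,2]>120)).astype(np.uint8)
    k,_,st,ce=cv2.connectedComponentsWithStats(brass)
    print(n,[(st[i].tolist(),(ce[i]+[x,y]).round(1)) for i in range(1,k) if st[i][4]>5])
    cv2.imwrite(f"pics/c_{n}.png",cv2.resize(c[:,:,::-1],None,fx=5,fy=5,interpolation=cv2.INTER_CUBIC))
a=cv2.imread("pics/c_top.png");b=cv2.imread("pics/c_side.png")
H=max(a.shape[0],b.shape[0]);o=np.zeros((H,a.shape[1]+b.shape[1],3),np.uint8);o[:a.shape[0],:a.shape[1]]=a;o[:b.shape[0],a.shape[1]:]=b
o=cv2.resize(o,(800,int(H*800/o.shape[1])));print(o.shape, 800/(a.shape[1]+b.shape[1])*5);cv2.imwrite("pics/crop.png",o)
E
```

```text
top [([48, 61, 10, 3, 16], array([248.1, 211.8]))]
side [([66, 42, 10, 13, 61], array([261.1, 223.7])), ([81, 53, 11, 7, 38], array([276.4, 230.8])), ([78, 59, 6, 6, 19], array([270.8, 236.4])), ([77, 66, 5, 4, 11], array([269.5, 242.5]))]
(408, 800, 3) 3.555555555555556
```

View pics/crop.png

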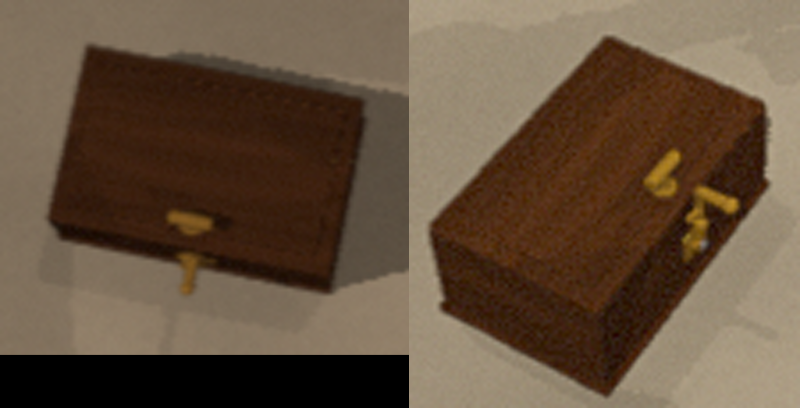

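The crop shows the four lid-top corners clearly in both views, the knob at top (248,212) and side (262,223), and the peg tip at top (247.6,231.5) and side (281,233). I'll fit the box pose from these.

Run:
```python
from h import *
from scipy.optimize import least_squares
D={n:np.load(f"pics/{n}0.npy",allow_pickle=True).item() for n in("top","side")}
T,S=D["top"],D["side"]
cr=lambda p,o:np.array(p)/3.5556+o
t=cr([(88,47),(364,102),(50,219),(331,274)],[195,150]);s=cr([(21,228),(200,37),(193,305),(356,103)],[190,175])
print("top plane",plane(T,t,.111).round(4).tolist());print("side",plane(S,s,.111).round(4).tolist())
k=tri(T,cr((189,219),[195,150]),S,cr((256,170),[190,175]));pg=tri(T,cr((187,289),[195,150]),S,cr((324,207),[190,175]));print("knob",k,"pegtip",pg)
B=np.array([(.08,.125,.111),(.08,-.125,.111),(-.08,.125,.111),(-.08,-.125,.111),(-.058,0,.133)])
W=lambda q,B:B@np.array([[np.cos(q[2]),np.sin(q[2]),0],[-np.sin(q[2]),np.cos(q[2]),0],[0,0,1]])+[q[0],q[1],0]
ot=np.r_[t,[cr((189,219),[195,150])]];os=np.r_[s,[cr((256,170),[190,175])]]
f=least_squares(lambda q:np.r_[proj(T,W(q,B))-ot,proj(S,W(q,B))-os].ravel(),[k[0]+.05,k[1],-.1])
print("box",f.x,f.fun.reshape(-1,2).round(1).tolist())
print("peg pred tip",W(f.x,np.array([[-.12,-.008,.116],[-.102,-.008,.116],[-.058,0,.133]])))
np.save("box.npy",f.x)
print("vase,dish,sq",plane(T,[(145,213),(400,215),(381,270)],.03).round(3).tolist())
```

```text
top plane [[0.6605, 0.1833, 0.111], [0.6169, -0.059, 0.111], [0.5077, 0.2099, 0.111], [0.4661, -0.0336, 0.111]]
side [[0.6606, 0.1884, 0.111], [0.6159, -0.0549, 0.111], [0.5072, 0.2086, 0.111], [0.4636, -0.0274, 0.111]]
knob [0.50646422 0.08787631 0.13323759] pegtip [0.44927705 0.0890509  0.1137396 ]
box [ 0.56288475  0.07652135 -0.17274893] [[-0.8, -0.9], [0.5, -1.0], [-1.2, 0.7], [-0.3, 1.1], [0.5, 0.6], [-0.4, -0.9], [-0.6, -1.5], [-0.2, 1.6], [0.9, -1.2], [0.0, -0.3]]
peg pred tip [[0.44329571 0.08926735 0.116     ]
 [0.46102779 0.08617331 0.116     ]
 [0.50574803 0.08649103 0.133     ]]
vase,dish,sq [[0.509, 0.433, 0.03], [0.523, -0.398, 0.03], [0.344, -0.336, 0.03]]
```

```bash
cat >> h.py <<'E'
try: q=np.load("box.npy")
except Exception: q=np.zeros(3)
def W(x,y,z): c,s=np.cos(q[2]),np.sin(q[2]); return np.array([q[0]+c*x-s*y,q[1]+s*x+c*y,z])
F=frame(q[2]-np.pi/2)
E
python3 - <<'E'
from h import *
r.servo_line(r.get_tool_pos()+[0,0,.08],velocity=.2)
r.clamp(30)
X=-.08-.027; off=.005+.015
peg=lambda a:(-.008-.064*np.sin(a),.052+.064*np.cos(a)-.013)
r.movep(W(X,.03+off,.26),F)
y,z=peg(0); r.servo_line(W(X,y+off+.012,z),velocity=.12)
print("f0",r.get_force().round(2),r.get_time())
for a in (0,.25,.5,.75,1.0,1.1):
    y,z=peg(a); r.servo_line(W(X,y+off,z),velocity=.06); print(a,r.get_force().round(2))
y,z=peg(1.1); r.servo_line(W(X,y+off+.02,z+.02),velocity=.1); 
r.servo_line(W(X,y+off+.03,.26),velocity=.2)
r.open()
r.servo_line(W(-.068,0,.26),velocity=.2)
d=r.get_image("wrist");cv2.imwrite("pics/w1.png",d["pixels"][:,:,::-1]);np.save("pics/w1.npy",d,allow_pickle=True)
print(r.get_time(),r.get_tool_pos(),proj(d,[W(-.058,0,.133),W(-.102,-.008-.064*.89,.081)]).round(1))
E
```

```text
f0 [ 0.35 -0.26  0.07] 5.4917
0 [ 0.17 -0.28 -0.36]
0.25 [-0.48  0.55 -0.31]
0.5 [ 0.33  0.18 -0.1 ]
0.75 [ 0.51  0.75 -0.69]
1.0 [-0.18  0.16  0.56]
1.1 [ 0.1   0.58 -0.03]
10.4 [0.49549058 0.08826108 0.25962432] [[278.3 190.7]
 [344.  221.8]]
```

View pics/w1.png

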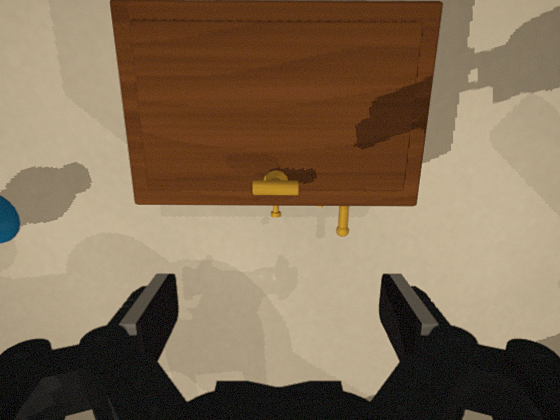

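The latch is swung aside, with its peg at (343,220), well right of the stud at (276,212). The knob is at (275.5,188), about 2 mm from the prediction, so I'll correct for that and open the lid.

Run:
```python
import h
from h import *
d=np.load("pics/w1.npy",allow_pickle=True).item()
k=plane(d,[(275.5,188)],.133)[0]; dv=k-W(-.058,0,.133); print("shift",dv)
q[:2]+=dv[:2]; np.save("box.npy",q)
r.servo_line(W(-.058,0,.20),velocity=.15)
s=r.servo_line(W(-.058,0,.1125),velocity=.06,f_stop=6); print("stop",s,r.get_tool_pos())
r.clamp(50); print("w",r.get_width(),r.get_gripper_force(),r.get_force().round(1),r.get_time())
if .03<r.get_width()<.042:
    R,a0=np.hypot(.138,.057),np.arctan2(.057,.138)
    p0=r.get_tool_pos()
    for th in np.linspace(0,1.68,13)[1:]:
        a=a0+th; g=W(.08-R*np.cos(a),0,.0755+R*np.sin(a)); g0=W(-.058,0,.1325)
        r.servo_line(p0+g-g0,velocity=.09)
        print(round(th,2),r.get_force().round(1),round(r.get_width(),4))
d=r.get_image("side");cv2.imwrite("pics/s2.png",d["pixels"][:,:,::-1]);print(r.get_time())
```

```text
shift [0.0026017  0.00180593 0.        ]
stop False [0.50867412 0.08829249 0.11291996]
w 0.035001834583642935 49.64837372303009 [-1.6  3.2  3.7] 13.0917
0.14 [ 0.2  1.5 -0.5] 0.0346
0.28 [-1.7  1.4  0.3] 0.0342
0.42 [-1.6 -0.6  1.4] 0.0348
0.56 [-0.2 -2.3 -1.4] 0.0349
0.7 [ 0.4 -2.4 -2.4] 0.0349
0.84 [-0.6 -4.7 -2.7] 0.0342
0.98 [-0.  -3.7 -3. ] 0.0345
1.12 [-1.  -5.8 -1.6] 0.0345
1.26 [-0.8 -5.5 -0.7] 0.0346
1.4 [-0.2 -6.4  0.5] 0.0348
1.54 [ 0.4 -6.1  1.3] 0.0341
1.68 [ 1.3 -6.3  2.7] 0.0345
17.7417
```

View pics/s2.png

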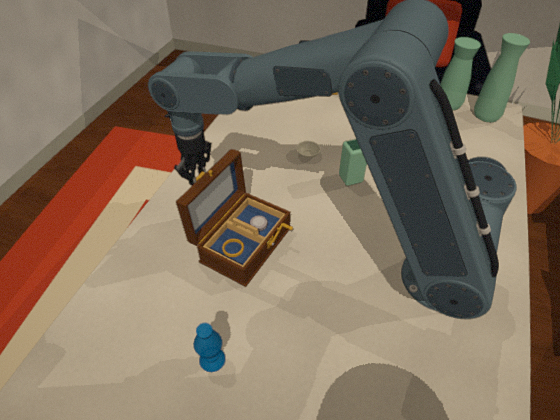

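The lid stands open past upright at about (210,195), and the tray with its bangle (233,247) and compact (258,222) is visible. Next: release the knob, go over the tray and look.

Run:
```python
from h import *
r.open()
p=r.get_tool_pos(); r.servo_line([p[0],p[1],.31],velocity=.12)
r.servo_line(W(-.07,0,.31),velocity=.2)
d=r.get_image("wrist");cv2.imwrite("pics/w3.png",d["pixels"][:,:,::-1]);np.save("pics/w3.npy",d,allow_pickle=True)
print(r.get_time(),proj(d,[W(0,0,.098),W(-.042,0,.098),W(.042,0,.098)]).round(1),r.get_force())
```

```text
20.775 [[278.1 112.2]
 [278.1 154.9]
 [278.1  66.3]] [-0.60094595 -0.34198763 -0.49603004]
```

View pics/w3.png

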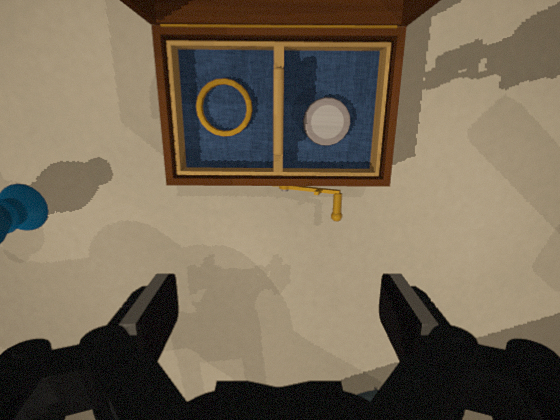

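The handle bar is at column 279 (predicted 278), so the alignment is good and I can grasp and lift.

Run:
```python
from h import *
r.servo_line(W(0,0,.20),velocity=.15)
s=r.servo_line(W(0,0,.071),velocity=.06,f_stop=6); print(s,r.get_tool_pos())
r.clamp(70); r.hold(.2); print("w",r.get_width(),r.get_gripper_force(),r.get_force().round(1),r.get_time())
if .006<r.get_width()<.016:
    p=r.get_tool_pos()
    r.servo_line(p+[0,0,.03],velocity=.03); print(r.get_force().round(1),r.get_wrist_torque().round(2),r.get_width())
    r.servo_line(p+[0,0,.115],velocity=.05); r.hold(.6)
    print(r.get_force().round(1),r.get_wrist_torque().round(2),r.get_width(),r.get_tool_pos())
d=r.get_image("side");cv2.imwrite("pics/s4.png",cv2.resize(d["pixels"][90:300,130:340,::-1],None,fx=2.8,fy=2.8));print(r.get_time())
```

```text
False [0.56570216 0.07833866 0.07127915]
w 0.008787318815305485 69.070143699646 [-0.9  0.1  3.2] 24.975
[-1.1 -0.3 -4. ] [ 0.01 -0.03 -0.06] 0.008851471883275085
[-0.4  0.1 -4. ] [0.05 0.02 0.02] 0.008990950877177648 [0.56558176 0.07840157 0.18616012]
28.6333
```

View pics/s4.png

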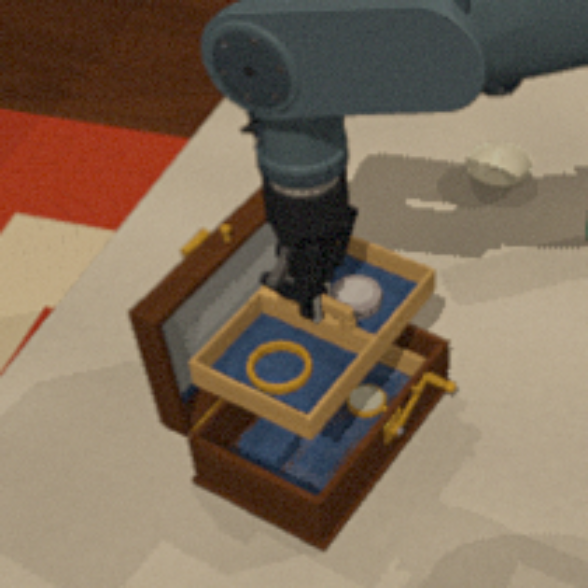

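The tray hangs level above the box with the bangle (280,365) and compact (355,295) in it, clear of the open lid. The latch is aside at (420,400).

```bash
python3 -c "
from station import r
r.hold(.5); print(r.get_qvel().round(4)); print(r.finish_job())"
```

```text
[-0.0009 -0.0003 -0.0001 -0.     -0.0001 -0.0022]
the job is handed in; nothing more can be done
None
```

I handed the job in (no verdict was returned): the latch is swung aside, the lid stands open past upright, and the gripper holds the tray level and still about 8 cm above the rim with the bangle and compact in it; the vases and dish were never approached.

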